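Clear the cell block and lock in the reference cup

TASK

Get the grain analyser ready for a run: work every tight stopper out of the cell block by rocking it towards the robot and away while pulling gently (do not yank), and put green-tagged stoppers in the green tray and red-tagged ones in the red tray. Only then set the reference cup on the analyser's keyed seat and turn it under light pressure until it drops fully home, level, and finally press the green start button right down once the cup is in. Leave the bottles, jar and bowl where they are, and let go of everything.

Things in the scene. Friction and masses are not known exactly. Their poses are not given: they have to be found in the camera images.
- block: Aluminium cell block, fixed, 100 (x) x 244 (y) x 46 (z) mm; origin: centre of its underside on the bench. Five wells in a row along its y at -96, -48, 0, 48, 96 mm (0 to 4), floor 8 mm above the bench. In each well the foot pivots in a groove 14 mm wide (x), 9 mm deep, and the shoulder is trapped under two jaws (-x and +x side), so that a straight pull does not free it.
- wells (a point): Centre of the block's top. To free a stopper: grip it, rock it about its foot towards the block's -x, then +x, 0.16 to 0.22 rad each way, pulling lightly, and repeat till both jaws have given 3.5 mm or more; then it lifts straight out under a few N. With one jaw pushed back it stays trapped. Over 90 N between stopper and block counts as a yank.
- jaw (a point): Inner edge of one jaw (-x side of well 0), at the block's top. Every well has two such black jaws, 8 mm thick, top flush with the block, inner faces 7.5 mm from the well's centre: they overhang the shoulder by 3.5 mm. A jaw slides outward, up to 5.5 mm, when the neck is tilted against it (about 9 N) and stays where it is left.
- green_a: Stopper, green grip = green tag, 75 mm tall, 45 g; may be absent (3 to 5 are present). Origin: centre of underside, z up along it. From below: foot 12 x 12 mm to height 19; shoulder 22 (x) x 14 (y), heights 18.5 to 28.5; neck 14 x 14 to 41; white flange 24 x 28 to 45; coloured grip 18 (x) x 26 (y), heights 45 to 75. Starts upright in a well, foot on its floor, axes as the block's.
- green_b: Stopper, green grip = green tag, 75 mm tall, 45 g; may be absent (3 to 5 are present). Origin: centre of underside, z up along it. From below: foot 12 x 12 mm to height 19; shoulder 22 (x) x 14 (y), heights 18.5 to 28.5; neck 14 x 14 to 41; white flange 24 x 28 to 45; coloured grip 18 (x) x 26 (y), heights 45 to 75. Starts upright in a well, foot on its floor, axes as the block's.
- red_a: Stopper, red grip = red tag, 75 mm tall, 45 g; may be absent (3 to 5 are present). Origin: centre of underside, z up along it. From below: foot 12 x 12 mm to height 19; shoulder 22 (x) x 14 (y), heights 18.5 to 28.5; neck 14 x 14 to 41; white flange 24 x 28 to 45; coloured grip 18 (x) x 26 (y), heights 45 to 75. Starts upright in a well, foot on its floor, axes as the block's.
- red_b: Stopper, red grip = red tag, 75 mm tall, 45 g; may be absent (3 to 5 are present). Origin: centre of underside, z up along it. From below: foot 12 x 12 mm to height 19; shoulder 22 (x) x 14 (y), heights 18.5 to 28.5; neck 14 x 14 to 41; white flange 24 x 28 to 45; coloured grip 18 (x) x 26 (y), heights 45 to 75. Starts upright in a well, foot on its floor, axes as the block's.
- green_c: Stopper, green grip = green tag, 75 mm tall, 45 g; may be absent (3 to 5 are present). Origin: centre of underside, z up along it. From below: foot 12 x 12 mm to height 19; shoulder 22 (x) x 14 (y), heights 18.5 to 28.5; neck 14 x 14 to 41; white flange 24 x 28 to 45; coloured grip 18 (x) x 26 (y), heights 45 to 75. Starts upright in a well, foot on its floor, axes as the block's.
- green_a_mid (a point): Point on the axis of stopper green_a, 37 mm above its underside.
- green_b_mid (a point): Point on the axis of stopper green_b, 37 mm above its underside.
- red_a_mid (a point): Point on the axis of stopper red_a, 37 mm above its underside.
- red_b_mid (a point): Point on the axis of stopper red_b, 37 mm above its underside.
- green_c_mid (a point): Point on the axis of stopper green_c, 37 mm above its underside.
- tray_green: Open tray with green floor and green band: nest for green-tagged stoppers. Fixed; outside 120 (x) x 140 (y) x 45 (z) mm, walls 4 mm, floor 4 mm. Origin: centre of its underside on the bench. The two trays may swap places.
- tray_red: The same tray with red floor and band: nest for red-tagged stoppers.
- analyser: White grain analyser, fixed, 300 (x) x 220 (y) x 80 (z) mm; origin on the bench under the seat's centre. Its body reaches from x = -75 to 225 mm and y = -110 to 110 mm. Its top is flat around the seat (dark panel farther back, at +x).
- seat (a point): Centre of the mouth of the keyed seat, in the analyser's top, 80 mm above the bench: a slot 49 mm long (along this point's x) and 25 mm wide (y), 13 mm deep, in a 100 x 100 mm aluminium plate, 2 mm chamfer.
- start (a joint): Travel of the start button: 0 released, 0.006 fully down (about 5 N). Springs back.
- start_top (a point): Top centre of the round green start button, 28 mm across, in a black housing on the analyser's top; 50 mm towards the analyser's -x and 85 mm towards its -y from the seat's centre. Pressed from above.
- cup: Reference cup, loose, 180 g: brass key foot 44 (x) x 20 (y) x 9 (z) mm beneath a steel disc of 64 mm diameter (heights 9 to 19), black grip bar on top 46 (x) x 14 (y) mm, heights 19 to 47, parallel to the foot. Origin: centre of the foot's underside. Starts standing on its foot on the bench. Home: foot in the slot either way round, disc resting on the analyser's top, origin 9 mm below seat.
- bottle_blue: bystander: clear bottle, blue cap, diameter 70, height 150 mm; origin under its base
- bottle_red: bystander: small bottle, red cap, diameter 44, height 85 mm; origin under its base
- grain_pot: bystander: steel sample bowl, diameter 72, height 35 mm; origin under its base
- jar_amber: bystander: amber jar, diameter 48, height 60 mm; origin under its base

How it is judged:
By the outcome, as a careful person would: the job done as asked, in the order asked, and still so for the second after the job is handed in, with the robot touching nothing.
Of green_a, green_b, red_a, red_b, green_c only 3 to 5 are there at a start; the rules pass over those that are not, and their reading is None.
At some moment in a run one of cup may be knocked a few centimetres aside while the robot is not near it.
Once in a run the grip may slacken for a moment while it holds something.
It also fails if it takes over 210 s, if anything falls off the work surface, if the arm or the gripper's body presses on something with over 40 N, if the wrist force passes 120 N, or if a joint passes its speed limit or range.

ROBOT

A 6-joint arm with a two-finger parallel gripper is mounted at the origin on the work surface. World frame = base frame: x ahead of the robot, y to its left, z up, the work surface at z = 0. Lengths are in m, angles in rad, forces in N, time in s.
With the tool pointing down it reaches from about 0.375 to 0.975 m from the base axis. Payload 3.8 kg.
Tool frame: the origin (TCP) lies midway between the tips of the shut fingers; the grasp point (between the pads) lies arm.tcp_to_grasp behind it (arm.tcp_to_grasp is the distance from the TCP to the grasp point, in m); z points along the fingers, y is the line along which they close (so a half turn about z gives the same grasp; the last joint's range is limited). The gripper opens to 85 mm and grips with 20 to 120 N. Pads are 22 mm wide; open, the fingers measure 114 mm over their backs; the gripper's body (76 mm by 85 mm) begins 54 mm behind the grasp point. The pads swing forward as they close: fully open they stand 13 mm farther back than shut.
Start: joints at [-1.184, 0.264, 1.604, -0, 1.274, -0.037], TCP at [0.278, -0.615, 0.231] pointing down, gripper open.
Joint ranges: [-2.63, 2.63], [-0.94, 2.18], [0.31, 2.57], [-1.31, 4.45], [0, 2.66], [-2.55, 2.55]. Speed limits (rad/s): [2.57, 2.57, 3.14, 3.14, 3.14, 3.14].

INTERFACE

Orientations are given as a unit quaternion [x, y, z, w].
In Python, from plant import arm, eyes gives the robot as it stands.
- The arm moves only by the tool apply_moves, never from a script. Its argument "commands" is one flat list of numbers, 7 for each row, row after row: the shift along the world's x, y, z in units of 30 mm (1.0 is 30 mm), then the turn, a rotation vector about the world's x, y, z in units of 5 degrees (1.0 is 5 degrees), then the opening, from -1 (shut) to 1 (fully open). In form: [tx, ty, tz, ax, ay, az, grip, tx, ty, tz, ax, ay, az, grip, ...]. A call has 1 to 20 rows; each row is the pose to reach, as a shift and turn from the pose commanded when the call began; what a row does not reach only later rows make up. A row lasts 1/12 s, in which the tool goes at most 41.7 mm and 7.16 degrees, less where a joint would pass 70% of its speed; a pose out of reach is approached as far as the arm can. A call with a gripper value outside its range is refused whole. The fingers move at their own pace and stop on an object; "force" is the grip in N (left out, the last holds). Time passes only in rows, so rows that repeat a pose let the fingers close. It gives the time, the measured TCP pose, the force, the opening and the grip force at its end, in the units of the state.
- arm.state(): the state, without advancing time (a new reading comes with each control period).
- eyes.capture(name): name is "side" or "top" or "wrist"; returns (picture, depth): 480x640x3 uint8, blue, green, red; 480x640 float32, m along the optical axis (not along the pixel's ray), 0 where there is no reading.
- eyes.camera_model(name): a dict with "fx", "fy", "cx", "cy" (pixels), "k1" (the pictures are not rectified: a ray, as slopes to the right and down, at radius r is drawn at 1 + k1 r^2 times it, then the intrinsics apply), "eye" and "rotation" of the camera in the world. Camera axes: x right, y down, z forward; pixel columns grow to the right and rows downward; lengths in m; the calibration is good to about 2 mm. A picture is of the moment at which its call begins: read the wrist's pose just before it. camera_model takes no time and is no camera call; for the wrist camera it gives the pose at the moment of the call.
- arm.hand_in(): hands the job in; it is judged then, once.
The state is a dict: "t": time; "joint_positions": joint angles; "joint_velocities": joint speeds; "effort": joint torques, N m; "eef_pos": TCP position; "orientation": TCP orientation; "ft_force": force on the tool from outside, world axes, zero at the start; "wrist_torque": the same for the moment, N m; "width": finger opening in m; "gripper_force": force on a finger pad.
Only numpy, scipy, OpenCV 4.12 (cv2) and the standard library are available. Lean on these libraries where they do the work, as an engineer would, in place of code of your own. Each camera call takes 0.05 s, during which the arm holds its last target. There are 200 camera calls.

## Working session

There is one attempt and no reset: what is moved stays moved. The work goes in short steps, Python scripts to look and compute and a tool call to move; the robot and the scene stay as the last step left them, time stands still between calls to the robot, and variables do not carry over. Pictures are saved under pics/ and viewed, at most 14 in all, crops included, and the job is handed in when it is done.

Besides the shell and the picture viewer there is one more tool, called after "Call:" as name(argument=value, ...) on one line, values as JSON. apply_moves: Moves the arm, as the interface text tells. Its arguments: {"type":"object","properties":{"commands":{"type":"array"},"force":{"type":"number"}},"required":["commands"]}

```bash
ls; mkdir -p pics; cat > h.py <<'E'
import numpy as np, cv2
from plant import arm, eyes
def snap(n, f=None):
    m=eyes.camera_model(n); p,d=eyes.capture(n)
    if f: cv2.imwrite('pics/'+f,p); 
    return p,d,m
def rays(m,uv):
    uv=np.asarray(uv,float).reshape(-1,2)
    x=(uv[:,0]-m['cx'])/m['fx']; y=(uv[:,1]-m['cy'])/m['fy']
    rd=np.hypot(x,y); r=rd.copy()
    for _ in range(20): r=rd/(1+m['k1']*r*r)
    s=np.where(rd>0,r/np.maximum(rd,1e-12),1)
    return np.c_[x*s,y*s,np.ones(len(uv))]
def onplane(m,uv,z):
    D=rays(m,uv)@np.array(m['rotation']).T; e=np.array(m['eye'])
    return e+D*((z-e[2])/D[:,2])[:,None]
def pts(m,uv,depth):
    return np.array(m['eye'])+(rays(m,uv)*np.asarray(depth).reshape(-1,1))@np.array(m['rotation']).T
E
python3 - <<'E'
from h import *
for n in ('top','side'):
    p,d,m=snap(n,n+'0.png'); print(n,m)
print(arm.state(), arm.tcp_to_grasp)
E
```

```text
pics
top {'fx': 584.2049828015678, 'fy': 584.2049828015678, 'cx': 328.3232831592925, 'cy': 231.72557817193, 'k1': -0.03707537596971227, 'eye': array([0.39337221, 0.0132261 , 1.28873258]), 'rotation': array([-0.69994307,  0.71081297, -0.04895243,  0.04927762])}
side {'fx': 434.6378408860922, 'fy': 434.6378408860922, 'cx': 320.91095517808765, 'cy': 239.35075809944178, 'k1': 0.012774999874908401, 'eye': array([ 0.11845873, -0.61405184,  0.59541335]), 'rotation': array([ 0.83271505, -0.28096517,  0.14053267, -0.4559548 ])}
{'t': 0.1, 'joint_positions': array([-1.18384248e+00,  2.64681271e-01,  1.60522745e+00, -3.35627166e-05,
        1.27374643e+00, -3.69336820e-02]), 'joint_velocities': array([-2.33012548e-03, -3.33236244e-03, -1.79238865e-03,  9.33497813e-04,
       -3.39629164e-05, -1.06381444e-03]), 'effort': array([ 2.04194130e-04, -5.16705287e+01, -3.68590415e+01, -9.63242815e-05,
        6.20856692e-03,  1.92137276e-05]), 'eef_pos': array([ 0.27734652, -0.6146539 ,  0.23008962]), 'orientation': array([ 9.77622314e-01,  2.10365271e-01, -1.95354720e-04, -1.01269966e-03]), 'ft_force': array([ 0.223731  ,  0.12316201, -0.24302688]), 'wrist_torque': array([-0.03618434,  0.00607428,  0.00863083]), 'gripper_force': 0.0, 'width': 0.08526251864537593} 0.0187
```

```bash
python3 - <<'E'
s=open('h.py').read()
s=s.replace("def snap","from scipy.spatial.transform import Rotation as R\ndef snap",1).replace("    if f:","    m['rotation']=R.from_quat(m['rotation']).as_matrix()\n    if f:")
open('h.py','w').write(s)
E
```

```text
(no output)
```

View pics/top0.png

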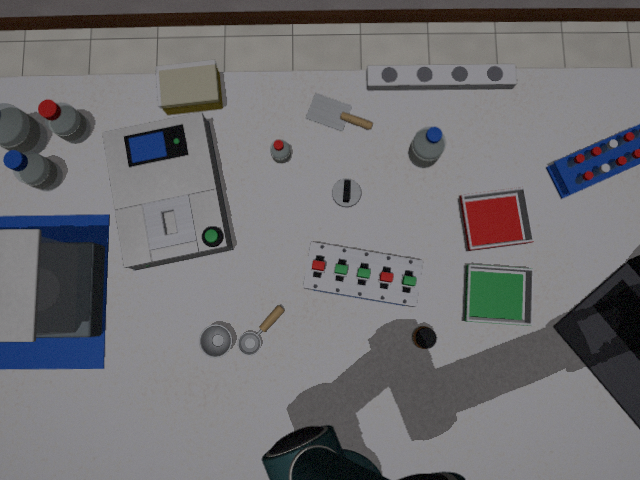

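View pics/side0.png

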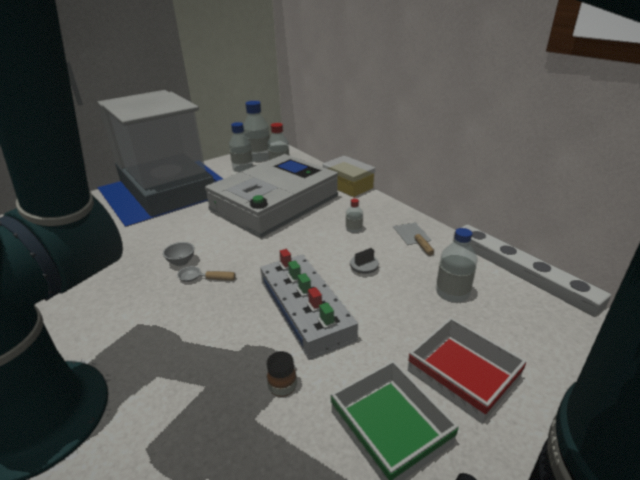

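Top view: block at about (362,273) with stoppers red (318,265), green (341,269), green (363,272), red (387,277), green (409,280). The cup is at (347,192), red tray (497,220), green tray (497,294), seat (168,222) and start button (212,236).

```bash
cat > meas.py <<'E'
from h import *
p,d,m=snap('top'); hsv=cv2.cvtColor(p,cv2.COLOR_BGR2HSV)
H,S,V=cv2.split(hsv)
green=((H>50)&(H<80)&(S>110)&(V>50)).astype('uint8'); red=(((H<8)|(H>172))&(S>130)&(V>60)).astype('uint8')
for nm,mk in (('g',green),('r',red)):
    n,l,st,c=cv2.connectedComponentsWithStats(mk)
    for i in range(1,n):
        if st[i,4]<25: continue
        dd=np.median(d[l==i]); q=pts(m,c[i],[dd])[0]
        rr=cv2.minAreaRect(np.argwhere(l==i)[:,::-1].astype(np.float32))
        z=0.004 if st[i,4]>1500 else (0.083 if q[0]<0.5 and abs(q[1])<.2 else q[2])
        o=onplane(m,cv2.boxPoints(rr),z)
        print(nm,st[i,4],c[i].round(1),q.round(4),'mid@z',z if z==z else 0,o.mean(0).round(4)); 
        if st[i,4]>60: print(o[:,:2].round(4).tolist())
# block corners: bright region; cup bar dark
x0,y0=325,170; sub=V[y0:215,x0:370]; b=(sub<50).astype('uint8')
n,l,st,c=cv2.connectedComponentsWithStats(b)
for i in range(1,n):
    if st[i,4]<40: continue
    uv=np.argwhere(l==i)[:,::-1]+[x0,y0]; r=cv2.minAreaRect(uv.astype(np.float32)); o=onplane(m,cv2.boxPoints(r),.047)
    print('bar',st[i,4],o.mean(0).round(4),o[:,:2].round(4).tolist())
def show(x,y,w,h,k,f): cv2.imwrite('pics/'+f,cv2.resize(p[y:y+h,x:x+w],None,fx=k,fy=k,interpolation=cv2.INTER_CUBIC))
a=cv2.resize(p[100:280,95:245],(600,720)[:1]+(720,),interpolation=3)
b_=cv2.resize(p[170:320,295:430],(540,600),interpolation=3)
cv2.imwrite('pics/an.png',np.hstack([cv2.resize(p[190:280,110:240],(400,277),interpolation=3),cv2.resize(p[235:310,300:430],(400,231+46),interpolation=3)]))
E
python3 meas.py
```

```text
g 29 [175.9 140.5] [0.7649 0.3362 0.0803] mid@z 0.08032635293497559 [0.765  0.336  0.0803]
g 138 [210.8 235.4] [0.5557 0.254  0.1012] mid@z 0.10119822498780118 [0.5555 0.2536 0.1012]
[[0.5691, 0.2662], [0.5688, 0.2414], [0.5418, 0.2411], [0.5422, 0.2658]]
g 101 [340.7 268.8] [ 0.4844 -0.0119  0.0817] mid@z 0.083 [ 0.4842 -0.0122  0.083 ]
[[0.4775, 0.0011], [0.4952, -0.0021], [0.4909, -0.0255], [0.4732, -0.0222]]
g 104 [363.2 272.5] [ 0.476  -0.0583  0.0816] mid@z 0.083 [ 0.4759 -0.0582  0.083 ]
[[0.4695, -0.0445], [0.4874, -0.0485], [0.4823, -0.0718], [0.4645, -0.0678]]
g 2331 [495.9 295.1] [ 0.427  -0.3528  0.0047] mid@z 0.004 [ 0.427  -0.3533  0.004 ]
[[0.3819, -0.2909], [0.4803, -0.3007], [0.4723, -0.4164], [0.3738, -0.4053]]
g 108 [409.  280.4] [ 0.4583 -0.1524  0.0817] mid@z 0.083 [ 0.4584 -0.1522  0.083 ]
[[0.4522, -0.1379], [0.47, -0.142], [0.4647, -0.1665], [0.4469, -0.1623]]
r 262 [ 47.1 108.3] [0.8204 0.5895 0.1421] mid@z 0.14214262608822748 [0.8199 0.5897 0.1421]
[[0.8387, 0.6098], [0.8378, 0.5718], [0.8011, 0.5697], [0.802, 0.6075]]
r 55 [629.3 136.2] [ 0.7536 -0.6282  0.
[... 582 characters left out ...]
 [ 0.7016 -0.6069  0.1042]
r 52 [588.5 175.1] [ 0.6703 -0.5334  0.1036] mid@z 0.10359972223071612 [ 0.6706 -0.5335  0.1036]
r 2223 [493.5 220.5] [ 0.5926 -0.3565  0.0049] mid@z 0.004 [ 0.5931 -0.3572  0.004 ]
[[0.6354, -0.2951], [0.6503, -0.4107], [0.5505, -0.4187], [0.5361, -0.3043]]
r 112 [318. 265.] [0.4932 0.035  0.0816] mid@z 0.083 [0.4931 0.0349 0.083 ]
[[0.4857, 0.0487], [0.5045, 0.0458], [0.5005, 0.021], [0.4817, 0.0239]]
r 114 [386.  276.6] [ 0.4669 -0.1051  0.0821] mid@z 0.083 [ 0.467 -0.105  0.083]
[[0.4765, -0.0929], [0.4761, -0.1177], [0.4575, -0.1172], [0.4579, -0.0924]]
bar 133 [ 0.6568 -0.0272  0.047 ] [[0.6802, -0.0212], [0.68, -0.0342], [0.6335, -0.0333], [0.6337, -0.0203]]
```

View pics/an.png

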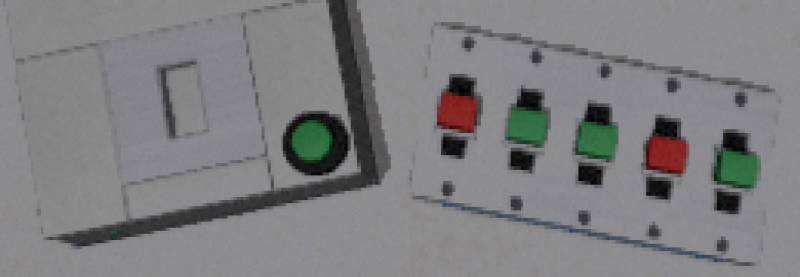

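Crop: analyser seat at the left with the start button to its lower right. All five wells are filled, in the order red, green, green, red, green along falling y. I'll move over the well 0 stopper (green, y≈-0.152).

Call:
apply_moves(commands=[6.04,15.42,-1.8,0,0,11.04,1,6.04,15.42,-1.8,0,0,11.04,1,6.04,15.42,-1.8,0,0,11.04,1,6.04,15.42,-1.8,0,0,11.04,1,6.04,15.42,-1.8,0,0,11.04,1,6.04,15.42,-1.8,0,0,11.04,1,6.04,15.42,-1.8,0,0,11.04,1,6.04,15.42,-1.8,0,0,11.04,1,6.04,15.42,-1.8,0,0,11.04,1,6.04,15.42,-1.8,0,0,11.04,1,6.04,15.42,-1.8,0,0,11.04,1,6.04,15.42,-1.8,0,0,11.04,1,6.04,15.42,-1.8,0,0,11.04,1,6.04,15.42,-1.8,0,0,11.04,1,6.04,15.42,-1.8,0,0,11.04,1,6.04,15.42,-1.8,0,0,11.04,1,6.04,15.42,-1.8,0,0,11.04,1,6.04,15.42,-1.8,0,0,11.04,1,6.04,15.42,-1.8,0,0,11.04,1,6.04,15.42,-1.8,0,0,11.04,1], force=40)

```text
t: 1.82
eef_pos: [0.4586, -0.1535, 0.1773]
orientation: [0.769, 0.639, 0.0, 0.0]
ft_force: [-0.5, 0.4, 0.0]
width: 0.0855
gripper_force: 0.0
```

```bash
cat >> h.py <<'E'
def yaw():
    y=R.from_quat(arm.state()['orientation']).apply([0,1,0]); return np.degrees(np.arctan2(y[1],y[0]))
def to(*t):
    s=arm.state(); print('units',((np.array(t)-s['eef_pos'])/0.03).round(2))
def st():
    s=arm.state(); print('t',round(s['t'],2),'pos',s['eef_pos'].round(4),'yaw',yaw().round(2),'tilt',R.from_quat(s['orientation']).apply([0,0,1]).round(3),'w',round(s['width'],4),'f',s['ft_force'].round(1),'tq',s['wrist_torque'].round(2),'j',s['joint_positions'].round(2))
E
python3 - <<'E'
from h import *
st(); p,d,m=snap('wrist','w1.png'); print(m['eye'],m['rotation'].round(2)); to(.4584,-.1522,.056)
E
```

```text
t 1.82 pos [ 0.4586 -0.1535  0.1773] yaw -10.61 tilt [ 0. -0. -1.] w 0.0855 f [-0.5  0.4  0. ] tq [0.01 0.01 0.01] j [-0.37 -0.06  2.06 -0.    1.14 -0.19]
[ 0.47427181 -0.07291512  0.31986407] [[ 0.98 -0.17 -0.06]
 [-0.18 -0.93 -0.31]
 [ 0.    0.32 -0.95]]
units [-0.01  0.04 -4.04]
```

View pics/w1.png

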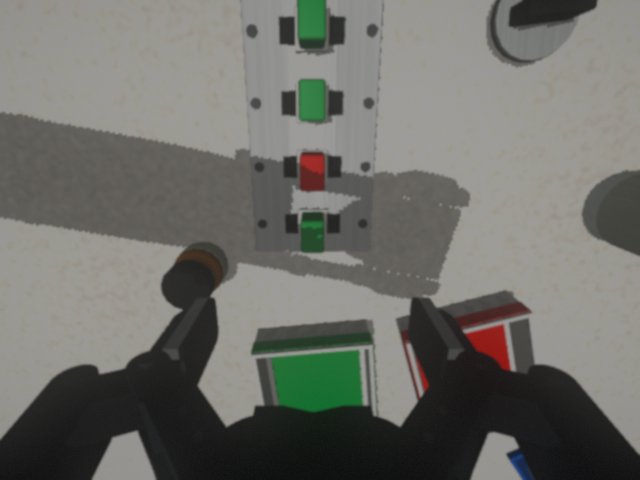

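Wrist view: the end stopper (312,232) sits centred between the fingertips (205,305) and (425,305). I'll descend and grip.

Call:
apply_moves(commands=[0,0.04,-1.5,0,0,0,1,0,0.04,-2.5,0,0,0,1,0,0.04,-3.4,0,0,0,0.6,0,0.04,-3.8,0,0,0,0.2,0,0.04,-4.03,0,0,0,0,0,0.04,-4.03,0,0,0,0,0,0.04,-4.03,0,0,0,0,0,0.04,-4.03,0,0,0,-1,0,0.04,-4.03,0,0,0,-1,0,0.04,-4.03,0,0,0,-1,0,0.04,-4.03,0,0,0,-1,0,0.04,-4.03,0,0,0,-1,0,0.04,-4.03,0,0,0,-1], force=60)

```text
t: 2.95
eef_pos: [0.4591, -0.1518, 0.0581]
orientation: [0.769, 0.639, 0.0, 0.001]
ft_force: [-3.9, -0.2, 5.2]
width: 0.0165
gripper_force: 58.7
```

```bash
python3 - <<'E'
from h import *
st()
E
```

```text
t 2.95 pos [ 0.4591 -0.1518  0.0581] yaw -10.51 tilt [ 0.001 -0.001 -1.   ] w 0.0165 f [-3.9 -0.2  5.2] tq [ 0.03  0.71 -0.  ] j [-0.37  0.08  2.17 -0.    0.89 -0.19]
```

Call:
apply_moves(commands=[-0.08,0.015,0.08,-0.09,-0.5,0,-1,-0.16,0.03,0.08,-0.19,-1.0,0,-1,-0.23,0.043,0.08,-0.28,-1.5,0,-1,-0.3,0.055,0.07,-0.375,-2.03,0,-1,-0.3,0.055,0.07,-0.375,-2.03,0,-1,-0.3,0.055,0.07,-0.375,-2.03,0,-1,-0.3,0.055,0.07,-0.375,-2.03,0,-1])

```text
t: 3.53
eef_pos: [0.4507, -0.1502, 0.0598]
orientation: [0.766, 0.637, 0.058, 0.07]
ft_force: [1.3, 0.9, 0.3]
width: 0.0172
gripper_force: 63.0
```

```bash
python3 - <<'E'
from h import *
st()
E
```

```text
t 3.53 pos [ 0.4507 -0.1502  0.0598] yaw -10.51 tilt [ 0.178 -0.033 -0.983] w 0.0172 f [1.3 0.9 0.3] tq [ 0.01 -0.11 -0.02] j [-0.4  -0.05  2.31  0.06  0.7  -0.26]
```

Call:
apply_moves(commands=[0.15,-0.027,0.02,0.19,1.0,0,-1,0.3,-0.055,0.03,0.375,2.03,0,-1,0.4,-0.073,0.03,0.5,2.7,0,-1,0.5,-0.09,0.02,0.62,3.4,0,-1,0.6,-0.11,0,0.75,4.06,0,-1,0.6,-0.11,0,0.75,4.06,0,-1,0.6,-0.11,0,0.75,4.06,0,-1,0.45,-0.08,0.02,0.56,3.0,0,-1,0.3,-0.055,0.03,0.375,2.03,0,-1,0.15,-0.027,0.02,0.19,1.0,0,-1,0,0,0,0,0,0,-1,0,0,0,0,0,0,-1,0.15,-0.027,0.02,0.19,1.0,0,-1,0.3,-0.055,0.03,0.375,2.03,0,-1,0.45,-0.08,0.02,0.56,3.0,0,-1,0.6,-0.11,0,0.75,4.06,0,-1,0.6,-0.11,0,0.75,4.06,0,-1,0.45,-0.08,0.03,0.56,3.0,0,-1,0.3,-0.055,0.04,0.375,2.03,0,-1,0.3,-0.055,0.04,0.375,2.03,0,-1])

```text
t: 5.2
eef_pos: [0.457, -0.1509, 0.0591]
orientation: [0.769, 0.639, 0.001, 0.001]
ft_force: [-0.1, -0.1, -0.6]
width: 0.0168
gripper_force: 61.7
```

Call:
apply_moves(commands=[0,0,0.03,0,0,0,-1,0,0,0.06,0,0,0,-1,0,0,0.1,0,0,0,-1,0,0,0.15,0,0,0,-1,0,0,0.2,0,0,0,-1,0,0,0.2,0,0,0,-1])

```text
t: 5.7
eef_pos: [0.4591, -0.1516, 0.0659]
orientation: [0.769, 0.639, -0.0, -0.0]
ft_force: [-0.4, 0.1, 1.0]
width: 0.0167
gripper_force: 61.7
```

```bash
python3 - <<'E'
from h import *
st()
E
```

```text
t 5.7 pos [ 0.4591 -0.1516  0.0659] yaw -10.51 tilt [-0.001  0.    -1.   ] w 0.0167 f [-0.4  0.1  1. ] tq [0.02 0.16 0.01] j [-0.37  0.07  2.16 -0.    0.91 -0.19]
```

Call:
apply_moves(commands=[0,0,0.7,0,0,0,-1,0,0,1.6,0,0,0,-1,0,0,2.4,0,0,0,-1,-0.1,-0.8,2.5,0,0,0,-1,-0.28,-2,2.5,0,0,0,-1,-0.45,-3.2,2.5,0,0,0,-1,-0.62,-4.4,2.5,0,0,0,-1,-0.8,-5.6,2.5,0,0,0,-1,-0.97,-6.8,2.5,0,0,0,-1,-1.1,-7.7,2.5,0,0,0,-1,-1.17,-8.11,2.4,0,0,0,-1,-1.17,-8.11,2,0,0,0,-1,-1.17,-8.11,1.2,0,0,0,-1,-1.17,-8.11,0.5,0,0,0,-1,-1.17,-8.11,0,0,0,0,-1,-1.17,-8.11,0,0,0,0,-1,-1.17,-8.11,0,0,0,0,-1])

```text
t: 7.12
eef_pos: [0.4229, -0.3922, 0.0638]
orientation: [0.769, 0.64, 0.0, -0.002]
ft_force: [0.4, 0.2, 0.1]
width: 0.017
gripper_force: 61.7
```

```bash
python3 - <<'E'
from h import *
st()
p,d,m=snap('side'); cv2.imwrite('pics/s2.png',cv2.resize(p[240:480,230:550],(640,480)))
to(.424,-.395,.056)
E
```

```text
t 7.12 pos [ 0.4229 -0.3922  0.0638] yaw -10.45 tilt [-0.003  0.003 -1.   ] w 0.017 f [0.4 0.2 0.1] tq [ 0.   -0.01 -0.01] j [-0.79  0.24  1.96  0.    0.94 -0.61]
units [ 0.   -0.05 -0.31]
```

View pics/s2.png

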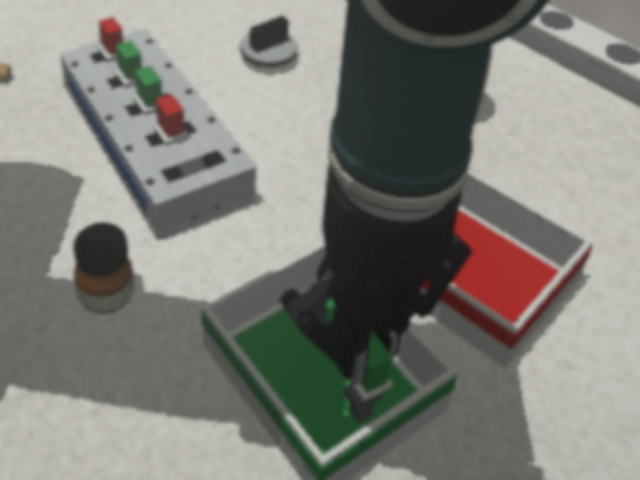

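Side view: well 0 is empty and the stopper hangs upright over the green tray at (375,360). I'll lower it, release, and go to the next stopper (red, well 1).

Call:
apply_moves(commands=[0,0,-0.15,0,0,0,-1,0,0,-0.26,0,0,0,-1,0,0,-0.26,0,0,0,-1,0,0,-0.26,0,0,0,-0.4,0,0,-0.26,0,0,0,-0.2,0,0,-0.26,0,0,0,0,0,0,-0.1,0,0,0,0,0,0,0.5,0,0,0,0,0,0,1.5,0,0,0,0,0,0,2.6,0,0,0,0,0.2,1.4,3,0,0,0,0.5,0.4,2.7,3,0,0,0,0.5,0.6,4,3,0,0,0,0.5,0.8,5.3,3,0,0,0,0.5,1,6.6,3,0,0,0,0.5,1.2,8,3,0,0,0,0.5,1.4,9.2,3,0,0,0,0.5,1.43,9.65,3,0,0,0,0.5,1.43,9.65,3,0,0,0,0.5,1.43,9.65,3,0,0,0,0.5])

```text
t: 8.83
eef_pos: [0.4668, -0.1048, 0.1563]
orientation: [0.768, 0.64, 0.0, 0.001]
ft_force: [-0.1, -0.3, -0.1]
width: 0.0642
gripper_force: 0.0
```

```bash
cat > scan.py <<'E'
from h import *
# stoppers + trays from top
p,d,m=snap('top'); H,S,V=cv2.split(cv2.cvtColor(p,cv2.COLOR_BGR2HSV))
g=((H>50)&(H<80)&(S>110)&(V>50)); r=(((H<8)|(H>172))&(S>130)&(V>60))
vv,uu=np.mgrid[0:480,0:640]; q=pts(m,np.c_[uu.ravel(),vv.ravel()],d.ravel()).reshape(480,640,3)
for nm,mk in (('g',g),('r',r)):
    n,l,s,c=cv2.connectedComponentsWithStats((mk&(q[...,2]>.015)).astype('uint8'))
    for i in range(1,n):
        o=np.median(q[l==i],0)
        if s[i,4]>20 and .3<o[0]<.68 and -.45<o[1]<.1: print(nm,s[i,4],onplane(m,c[i],o[2])[0].round(4),'ztop',q[l==i][:,2].max().round(3))
E
python3 - <<'E'
from h import *
st(); to(.4668,-.1050,.056)
import scan
E
```

```text
t 8.83 pos [ 0.4668 -0.1048  0.1563] yaw -10.38 tilt [ 0.001 -0.001 -1.   ] w 0.0642 f [-0.1 -0.3 -0.1] tq [ 0.05 -0.02 -0.  ] j [-0.27 -0.05  2.09 -0.    1.1  -0.09]
units [-0.   -0.01 -3.34]
g 101 [ 0.4845 -0.012   0.0822] ztop 0.087
g 64 [ 0.4769 -0.0541  0.0816] ztop 1.289
g 102 [ 0.4232 -0.3958  0.0771] ztop 0.083
r 113 [0.4931 0.0349 0.0816] ztop 1.289
```

Standing fine in the tray. Now well 1 (red).

Call:
apply_moves(commands=[0,0,-1.2,0,0,0,0.5,0,0,-2.2,0,0,0,0.3,0,0,-3,0,0,0,0.1,0,0,-3.26,0,0,0,0,0,0,-3.26,0,0,0,0,0,0,-3.26,0,0,0,-1,0,0,-3.26,0,0,0,-1,0,0,-3.26,0,0,0,-1,0,0,-3.26,0,0,0,-1,0,0,-3.26,0,0,0,-1,-0.08,0.015,-3.22,-0.09,-0.5,0,-1,-0.16,0.03,-3.22,-0.19,-1.0,0,-1,-0.23,0.043,-3.22,-0.28,-1.5,0,-1,-0.3,0.055,-3.22,-0.375,-2.03,0,-1,-0.3,0.055,-3.22,-0.375,-2.03,0,-1,-0.3,0.055,-3.22,-0.375,-2.03,0,-1,-0.15,0.027,-3.2,-0.19,-1.0,0,-1,0,0,-3.2,0,0,0,-1,0,0,-3.2,0,0,0,-1])

```text
t: 10.47
eef_pos: [0.4683, -0.1056, 0.0603]
orientation: [0.769, 0.639, -0.002, -0.002]
ft_force: [-0.4, -0.4, -1.0]
width: 0.0169
gripper_force: 60.5
```

```bash
python3 - <<'E'
from h import *
st()
E
```

```text
t 10.47 pos [ 0.4683 -0.1056  0.0603] yaw -10.49 tilt [-0.005  0.001 -1.   ] w 0.0169 f [-0.4 -0.4 -1. ] tq [0.03 0.02 0.05] j [-0.27  0.08  2.17 -0.    0.9  -0.09]
```

Call:
apply_moves(commands=[0.1,-0.018,0,0.12,0.67,0,-1,0.2,-0.037,0,0.25,1.35,0,-1,0.3,-0.055,-0.02,0.375,2.03,0,-1,0.3,-0.055,-0.02,0.375,2.03,0,-1,0.3,-0.055,-0.02,0.375,2.03,0,-1,0.15,-0.027,0,0.19,1.0,0,-1,0,0,0,0,0,0,-1,-0.15,0.027,0,-0.19,-1.0,0,-1,-0.3,0.055,-0.02,-0.375,-2.03,0,-1,-0.3,0.055,-0.02,-0.375,-2.03,0,-1,-0.15,0.027,0,-0.19,-1.0,0,-1,0,0,0,0,0,0,-1,0.15,-0.027,0,0.19,1.0,0,-1,0.3,-0.055,-0.02,0.375,2.03,0,-1,0.3,-0.055,-0.02,0.375,2.03,0,-1,0.15,-0.027,0,0.19,1.0,0,-1,0,0,0.02,0,0,0,-1,0,0,0.05,0,0,0,-1,0,0,0.09,0,0,0,-1,0,0,0.13,0,0,0,-1])

```text
t: 12.13
eef_pos: [0.4661, -0.1051, 0.0638]
orientation: [0.769, 0.639, -0.0, -0.0]
ft_force: [0.3, 0.9, 0.2]
width: 0.0172
gripper_force: 62.9
```

Call:
apply_moves(commands=[0,0,0.05,0,0,0,-1,0,0,0.1,0,0,0,-1,0,0,0.1,0,0,0,-1])

```text
t: 12.38
eef_pos: [0.4671, -0.1054, 0.0667]
orientation: [0.769, 0.639, -0.0, -0.0]
ft_force: [-0.1, -0.2, -0.4]
width: 0.0168
gripper_force: 62.9
```

```bash
python3 - <<'E'
from h import *
st(); to(.595,-.395,.0585); to(.593,-.318,.0585)
E
```

```text
t 12.38 pos [ 0.4671 -0.1054  0.0667] yaw -10.51 tilt [-0.  0. -1.] w 0.0168 f [-0.1 -0.2 -0.4] tq [ 0.05  0.05 -0.04] j [-0.27  0.06  2.17 -0.    0.91 -0.09]
units [ 4.26 -9.65 -0.27]
units [ 4.2  -7.09 -0.27]
```

Call:
apply_moves(commands=[0,0,0.8,0,0,0,-1,0,0,1.8,0,0,0,-1,0.2,-0.4,2.5,0,0,0,-1,0.6,-1.3,2.5,0,0,0,-1,1.1,-2.4,2.5,0,0,0,-1,1.6,-3.5,2.5,0,0,0,-1,2.1,-4.6,2.5,0,0,0,-1,2.6,-5.7,2.5,0,0,0,-1,3.1,-6.8,2.5,0,0,0,-1,3.6,-7.9,2.5,0,0,0,-1,4.1,-9,2.5,0,0,0,-1,4.35,-9.55,2.4,0,0,0,-1,4.35,-9.55,1.8,0,0,0,-1,4.35,-9.55,1,0,0,0,-1,4.35,-9.55,0.3,0,0,0,-1,4.35,-9.55,-0.2,0,0,0,-1,4.35,-9.55,-0.3,0,0,0,-1,4.35,-9.55,-0.3,0,0,0,-1,4.35,-9.55,-0.3,0,0,0,-1])

```text
t: 13.97
eef_pos: [0.5972, -0.3917, 0.0571]
orientation: [0.769, 0.639, -0.0, -0.0]
ft_force: [-0.9, -0.4, 0.4]
width: 0.0169
gripper_force: 64.1
```

```bash
python3 - <<'E'
from h import *
st(); to(.4758,-.0585,.155)
E
```

```text
t 13.97 pos [ 0.5972 -0.3917  0.0571] yaw -10.51 tilt [-0.001  0.    -1.   ] w 0.0169 f [-0.9 -0.4  0.4] tq [ 0.03 -0.02 -0.02] j [-0.62  0.48  1.65 -0.    1.01 -0.43]
units [-4.05 11.11  3.26]
```

Release, then over well 2 (green).

Call:
apply_moves(commands=[0,0,-0.04,0,0,0,-1,0,0,-0.04,0,0,0,-0.4,0,0,-0.04,0,0,0,-0.2,0,0,-0.04,0,0,0,0,0,0,0.1,0,0,0,0,0,0,0.6,0,0,0,0,0,0,1.6,0,0,0,0,0,0,2.8,0,0,0,0,-0.4,1.1,3.26,0,0,0,0.5,-0.85,2.35,3.26,0,0,0,0.5,-1.3,3.6,3.26,0,0,0,0.5,-1.75,4.85,3.26,0,0,0,0.5,-2.2,6.1,3.26,0,0,0,0.5,-2.65,7.35,3.26,0,0,0,0.5,-3.1,8.6,3.26,0,0,0,0.5,-3.6,9.85,3.26,0,0,0,0.5,-4.05,11.11,3.26,0,0,0,0.5,-4.05,11.11,3.26,0,0,0,0.5,-4.05,11.11,3.26,0,0,0,0.5,-4.05,11.11,3.26,0,0,0,0.5])

```text
t: 15.63
eef_pos: [0.4765, -0.0587, 0.1569]
orientation: [0.769, 0.64, 0.001, 0.001]
ft_force: [0.9, -0.1, 0.2]
width: 0.0645
gripper_force: 0.0
```

```bash
python3 - <<'E'
from h import *
st(); to(.4758,-.0585,.0585)
import scan
E
```

```text
t 15.63 pos [ 0.4765 -0.0587  0.1569] yaw -10.45 tilt [ 0.003 -0.001 -1.   ] w 0.0645 f [ 0.9 -0.1  0.2] tq [ 0.   -0.01 -0.01] j [-0.17 -0.05  2.09 -0.    1.1   0.01]
units [-0.02  0.01 -3.28]
g 98 [ 0.4225 -0.3956  0.0778] ztop 1.289
r 111 [ 0.5951 -0.3911  0.0775] ztop 0.084
r 111 [0.4932 0.0349 0.0819] ztop 0.087
```

Call:
apply_moves(commands=[0,0,-1.2,0,0,0,0.5,0,0,-2.2,0,0,0,0.3,0,0,-3,0,0,0,0.1,0,0,-3.26,0,0,0,0,0,0,-3.26,0,0,0,0,0,0,-3.26,0,0,0,-1,0,0,-3.26,0,0,0,-1,0,0,-3.26,0,0,0,-1,0,0,-3.26,0,0,0,-1,0,0,-3.26,0,0,0,-1,-0.08,0.015,-3.22,-0.09,-0.5,0,-1,-0.16,0.03,-3.22,-0.19,-1.0,0,-1,-0.23,0.043,-3.22,-0.28,-1.5,0,-1,-0.3,0.055,-3.22,-0.375,-2.03,0,-1,-0.3,0.055,-3.22,-0.375,-2.03,0,-1,-0.3,0.055,-3.22,-0.375,-2.03,0,-1,-0.15,0.027,-3.2,-0.19,-1.0,0,-1,0,0,-3.2,0,0,0,-1,0,0,-3.2,0,0,0,-1])

```text
t: 17.27
eef_pos: [0.4767, -0.0586, 0.0599]
orientation: [0.769, 0.639, -0.002, -0.003]
ft_force: [-1.2, -0.2, -1.2]
width: 0.0167
gripper_force: 60.8
```

Call:
apply_moves(commands=[0.1,-0.018,0,0.12,0.67,0,-1,0.2,-0.037,0,0.25,1.35,0,-1,0.3,-0.055,-0.02,0.375,2.03,0,-1,0.3,-0.055,-0.02,0.375,2.03,0,-1,0.3,-0.055,-0.02,0.375,2.03,0,-1,0.15,-0.027,0,0.19,1.0,0,-1,0,0,0,0,0,0,-1,-0.15,0.027,0,-0.19,-1.0,0,-1,-0.3,0.055,-0.02,-0.375,-2.03,0,-1,-0.3,0.055,-0.02,-0.375,-2.03,0,-1,-0.15,0.027,0,-0.19,-1.0,0,-1,0,0,0,0,0,0,-1,0.15,-0.027,0,0.19,1.0,0,-1,0.3,-0.055,-0.02,0.375,2.03,0,-1,0.3,-0.055,-0.02,0.375,2.03,0,-1,0.15,-0.027,0,0.19,1.0,0,-1,0,0,0.02,0,0,0,-1,0,0,0.05,0,0,0,-1,0,0,0.09,0,0,0,-1,0,0,0.13,0,0,0,-1])

```text
t: 18.93
eef_pos: [0.4757, -0.0584, 0.0638]
orientation: [0.769, 0.639, -0.0, -0.0]
ft_force: [0.4, 0.8, -1.5]
width: 0.0171
gripper_force: 63.1
```

Call:
apply_moves(commands=[0,0,0.05,0,0,0,-1,0,0,0.1,0,0,0,-1,0,0,0.1,0,0,0,-1])

```text
t: 19.18
eef_pos: [0.4763, -0.0586, 0.0666]
orientation: [0.769, 0.639, -0.0, -0.0]
ft_force: [-0.0, -0.4, -1.0]
width: 0.0167
gripper_force: 63.1
```

```bash
python3 - <<'E'
from h import *
st(); to(.427,-.353,.057)
E
```

```text
t 19.18 pos [ 0.4763 -0.0586  0.0666] yaw -10.52 tilt [-0.  0. -1.] w 0.0167 f [-0.  -0.4 -1. ] tq [ 0.04 -0.01  0.02] j [-0.17  0.06  2.17  0.    0.91  0.01]
units [-1.64 -9.81 -0.32]
```

Call:
apply_moves(commands=[0,0,0.8,0,0,0,-1,0,0,1.8,0,0,0,-1,-0.05,-0.4,2.5,0,0,0,-1,-0.2,-1.3,2.5,0,0,0,-1,-0.4,-2.4,2.5,0,0,0,-1,-0.6,-3.5,2.5,0,0,0,-1,-0.75,-4.6,2.5,0,0,0,-1,-0.95,-5.7,2.5,0,0,0,-1,-1.15,-6.8,2.5,0,0,0,-1,-1.3,-7.9,2.5,0,0,0,-1,-1.5,-9,2.5,0,0,0,-1,-1.64,-9.81,2.4,0,0,0,-1,-1.64,-9.81,1.8,0,0,0,-1,-1.64,-9.81,1,0,0,0,-1,-1.64,-9.81,0.3,0,0,0,-1,-1.64,-9.81,-0.2,0,0,0,-1,-1.64,-9.81,-0.3,0,0,0,-1,-1.64,-9.81,-0.3,0,0,0,-1,-1.64,-9.81,-0.3,0,0,0,-1])

```text
t: 20.77
eef_pos: [0.4264, -0.3529, 0.0569]
orientation: [0.769, 0.639, -0.0, -0.0]
ft_force: [-1.0, 1.0, -0.9]
width: 0.0167
gripper_force: 63.2
```

```bash
python3 - <<'E'
from h import *
st(); to(.4844,-.0120,.1565)
E
```

```text
t 20.77 pos [ 0.4264 -0.3529  0.0569] yaw -10.52 tilt [-0.001  0.001 -1.   ] w 0.0167 f [-1.   1.  -0.9] tq [-0.04  0.    0.02] j [-0.74  0.21  2.02  0.    0.91 -0.55]
units [ 1.93 11.36  3.32]
```

Call:
apply_moves(commands=[0,0,-0.04,0,0,0,-1,0,0,-0.04,0,0,0,-0.4,0,0,-0.04,0,0,0,-0.2,0,0,-0.04,0,0,0,0,0,0,0.1,0,0,0,0,0,0,0.6,0,0,0,0,0,0,1.6,0,0,0,0,0,0,2.8,0,0,0,0,0.2,1.1,3.3,0,0,0,0.5,0.4,2.4,3.3,0,0,0,0.5,0.6,3.7,3.3,0,0,0,0.5,0.85,5,3.3,0,0,0,0.5,1.07,6.3,3.3,0,0,0,0.5,1.3,7.6,3.3,0,0,0,0.5,1.5,8.9,3.3,0,0,0,0.5,1.75,10.2,3.3,0,0,0,0.5,1.92,11.36,3.3,0,0,0,0.5,1.92,11.36,3.3,0,0,0,0.5,1.92,11.36,3.3,0,0,0,0.5,1.92,11.36,3.3,0,0,0,0.5])

```text
t: 22.43
eef_pos: [0.484, -0.0122, 0.1566]
orientation: [0.769, 0.64, -0.0, 0.0]
ft_force: [0.2, 0.5, 0.2]
width: 0.064
gripper_force: 0.0
```

```bash
python3 - <<'E'
from h import *
st(); to(.4844,-.0120,.0585)
import scan
E
```

```text
t 22.43 pos [ 0.484  -0.0122  0.1566] yaw -10.45 tilt [ 0.    -0.001 -1.   ] w 0.064 f [0.2 0.5 0.2] tq [-0.    0.03 -0.04] j [-0.08 -0.04  2.08 -0.    1.1   0.11]
units [ 0.01  0.01 -3.27]
g 108 [ 0.4271 -0.353   0.0775] ztop 0.083
g 99 [ 0.4226 -0.3954  0.0778] ztop 1.289
r 112 [ 0.5956 -0.3907  0.0779] ztop 1.289
```

Call:
apply_moves(commands=[0,0,-1.2,0,0,0,0.5,0,0,-2.2,0,0,0,0.3,0,0,-3,0,0,0,0.1,0,0,-3.26,0,0,0,0,0,0,-3.26,0,0,0,0,0,0,-3.26,0,0,0,-1,0,0,-3.26,0,0,0,-1,0,0,-3.26,0,0,0,-1,0,0,-3.26,0,0,0,-1,0,0,-3.26,0,0,0,-1,-0.08,0.015,-3.22,-0.09,-0.5,0,-1,-0.16,0.03,-3.22,-0.19,-1.0,0,-1,-0.23,0.043,-3.22,-0.28,-1.5,0,-1,-0.3,0.055,-3.22,-0.375,-2.03,0,-1,-0.3,0.055,-3.22,-0.375,-2.03,0,-1,-0.3,0.055,-3.22,-0.375,-2.03,0,-1,-0.15,0.027,-3.2,-0.19,-1.0,0,-1,0,0,-3.2,0,0,0,-1,0,0,-3.2,0,0,0,-1])

```text
t: 24.07
eef_pos: [0.4852, -0.0119, 0.0607]
orientation: [0.769, 0.639, -0.002, -0.003]
ft_force: [-0.7, 0.1, -1.2]
width: 0.0169
gripper_force: 60.7
```

Call:
apply_moves(commands=[0.1,-0.018,0,0.12,0.67,0,-1,0.2,-0.037,0,0.25,1.35,0,-1,0.3,-0.055,-0.02,0.375,2.03,0,-1,0.3,-0.055,-0.02,0.375,2.03,0,-1,0.3,-0.055,-0.02,0.375,2.03,0,-1,0.15,-0.027,0,0.19,1.0,0,-1,0,0,0,0,0,0,-1,-0.15,0.027,0,-0.19,-1.0,0,-1,-0.3,0.055,-0.02,-0.375,-2.03,0,-1,-0.3,0.055,-0.02,-0.375,-2.03,0,-1,-0.15,0.027,0,-0.19,-1.0,0,-1,0,0,0,0,0,0,-1,0.15,-0.027,0,0.19,1.0,0,-1,0.3,-0.055,-0.02,0.375,2.03,0,-1,0.3,-0.055,-0.02,0.375,2.03,0,-1,0.15,-0.027,0,0.19,1.0,0,-1,0,0,0.02,0,0,0,-1,0,0,0.05,0,0,0,-1,0,0,0.09,0,0,0,-1,0,0,0.13,0,0,0,-1])

```text
t: 25.73
eef_pos: [0.484, -0.0119, 0.0646]
orientation: [0.769, 0.639, -0.0, -0.0]
ft_force: [-0.0, -0.6, 0.2]
width: 0.0168
gripper_force: 63.0
```

Call:
apply_moves(commands=[0,0,0.05,0,0,0,-1,0,0,0.1,0,0,0,-1,0,0,0.1,0,0,0,-1])

```text
t: 25.98
eef_pos: [0.4845, -0.0121, 0.0674]
orientation: [0.769, 0.639, -0.0, -0.0]
ft_force: [0.3, -0.2, -0.1]
width: 0.0169
gripper_force: 62.9
```

```bash
python3 - <<'E'
from h import *
st(); to(.430,-.311,.057)
E
```

```text
t 25.98 pos [ 0.4845 -0.0121  0.0674] yaw -10.53 tilt [-0.  0. -1.] w 0.0169 f [ 0.3 -0.2 -0.1] tq [ 0.02 -0.03 -0.  ] j [-0.08  0.07  2.16  0.    0.91  0.11]
units [-1.82 -9.96 -0.35]
```

Call:
apply_moves(commands=[0,0,0.8,0,0,0,-1,0,0,1.8,0,0,0,-1,-0.05,-0.4,2.5,0,0,0,-1,-0.25,-1.4,2.5,0,0,0,-1,-0.45,-2.5,2.5,0,0,0,-1,-0.65,-3.6,2.5,0,0,0,-1,-0.85,-4.7,2.5,0,0,0,-1,-1.05,-5.8,2.5,0,0,0,-1,-1.25,-6.9,2.5,0,0,0,-1,-1.45,-8,2.5,0,0,0,-1,-1.65,-9.1,2.5,0,0,0,-1,-1.82,-9.96,2.4,0,0,0,-1,-1.82,-9.96,1.8,0,0,0,-1,-1.82,-9.96,1,0,0,0,-1,-1.82,-9.96,0.3,0,0,0,-1,-1.82,-9.96,-0.2,0,0,0,-1,-1.82,-9.96,-0.33,0,0,0,-1,-1.82,-9.96,-0.33,0,0,0,-1,-1.82,-9.96,-0.33,0,0,0,-1])

```text
t: 27.57
eef_pos: [0.4295, -0.311, 0.057]
orientation: [0.769, 0.639, -0.0, -0.0]
ft_force: [0.3, 0.0, 0.4]
width: 0.017
gripper_force: 62.9
```

```bash
python3 - <<'E'
from h import *
st(); to(.4930,.0345,.1565)
E
```

```text
t 27.57 pos [ 0.4295 -0.311   0.057 ] yaw -10.53 tilt [-0.001  0.    -1.   ] w 0.017 f [0.3 0.  0.4] tq [-0.02 -0.01 -0.01] j [-0.67  0.17  2.07  0.    0.9  -0.49]
units [ 2.12 11.52  3.32]
```

Call:
apply_moves(commands=[0,0,-0.04,0,0,0,-1,0,0,-0.04,0,0,0,-0.4,0,0,-0.04,0,0,0,-0.2,0,0,-0.04,0,0,0,0,0,0,0.1,0,0,0,0,0,0,0.6,0,0,0,0,0,0,1.6,0,0,0,0,0,0,2.8,0,0,0,0,0.2,1.1,3.3,0,0,0,0.5,0.45,2.4,3.3,0,0,0,0.5,0.7,3.7,3.3,0,0,0,0.5,0.92,5,3.3,0,0,0,0.5,1.15,6.3,3.3,0,0,0,0.5,1.4,7.6,3.3,0,0,0,0.5,1.65,8.9,3.3,0,0,0,0.5,1.9,10.2,3.3,0,0,0,0.5,2.1,11.5,3.3,0,0,0,0.5,2.1,11.5,3.3,0,0,0,0.5,2.1,11.5,3.3,0,0,0,0.5,2.1,11.5,3.3,0,0,0,0.5])

```text
t: 29.23
eef_pos: [0.4922, 0.0342, 0.1565]
orientation: [0.768, 0.64, -0.0, 0.0]
ft_force: [-0.6, 0.1, -0.5]
width: 0.0643
gripper_force: 0.0
```

```bash
python3 - <<'E'
from h import *
st(); to(.4930,.0345,.0585)
import scan
E
```

```text
t 29.23 pos [0.4922 0.0342 0.1565] yaw -10.44 tilt [ 0.    -0.001 -1.   ] w 0.0643 f [-0.6  0.1 -0.5] tq [-0.04  0.01 -0.01] j [ 0.02 -0.02  2.06 -0.    1.1   0.2 ]
units [ 0.03  0.01 -3.27]
g 109 [ 0.4311 -0.3096  0.0778] ztop 1.289
g 112 [ 0.4273 -0.3526  0.0778] ztop 1.289
g 100 [ 0.4225 -0.3955  0.0773] ztop 0.086
r 115 [ 0.5954 -0.3906  0.0775] ztop 1.289
```

Call:
apply_moves(commands=[0.02,0,-1.2,0,0,0,0.5,0.02,0,-2.2,0,0,0,0.3,0.02,0,-3,0,0,0,0.1,0.02,0,-3.26,0,0,0,0,0.02,0,-3.26,0,0,0,0,0.02,0,-3.26,0,0,0,-1,0.02,0,-3.26,0,0,0,-1,0.02,0,-3.26,0,0,0,-1,0.02,0,-3.26,0,0,0,-1,0.02,0,-3.26,0,0,0,-1,-0.06,0.015,-3.22,-0.09,-0.5,0,-1,-0.14,0.03,-3.22,-0.19,-1.0,0,-1,-0.21,0.043,-3.22,-0.28,-1.5,0,-1,-0.28,0.055,-3.22,-0.375,-2.03,0,-1,-0.28,0.055,-3.22,-0.375,-2.03,0,-1,-0.28,0.055,-3.22,-0.375,-2.03,0,-1,-0.13,0.027,-3.2,-0.19,-1.0,0,-1,0.02,0,-3.2,0,0,0,-1,0.02,0,-3.2,0,0,0,-1])

```text
t: 30.87
eef_pos: [0.4943, 0.0344, 0.061]
orientation: [0.769, 0.639, -0.002, -0.003]
ft_force: [-2.3, -0.0, 0.5]
width: 0.0167
gripper_force: 60.0
```

Call:
apply_moves(commands=[0.1,-0.018,0,0.12,0.67,0,-1,0.2,-0.037,0,0.25,1.35,0,-1,0.3,-0.055,-0.02,0.375,2.03,0,-1,0.3,-0.055,-0.02,0.375,2.03,0,-1,0.3,-0.055,-0.02,0.375,2.03,0,-1,0.15,-0.027,0,0.19,1.0,0,-1,0,0,0,0,0,0,-1,-0.15,0.027,0,-0.19,-1.0,0,-1,-0.3,0.055,-0.02,-0.375,-2.03,0,-1,-0.3,0.055,-0.02,-0.375,-2.03,0,-1,-0.15,0.027,0,-0.19,-1.0,0,-1,0,0,0,0,0,0,-1,0.15,-0.027,0,0.19,1.0,0,-1,0.3,-0.055,-0.02,0.375,2.03,0,-1,0.3,-0.055,-0.02,0.375,2.03,0,-1,0.15,-0.027,0,0.19,1.0,0,-1,0,0,0.02,0,0,0,-1,0,0,0.05,0,0,0,-1,0,0,0.09,0,0,0,-1,0,0,0.13,0,0,0,-1])

```text
t: 32.53
eef_pos: [0.493, 0.0344, 0.0646]
orientation: [0.769, 0.639, -0.0, -0.0]
ft_force: [-1.3, 0.7, -0.5]
width: 0.0168
gripper_force: 62.2
```

Call:
apply_moves(commands=[0,0,0.05,0,0,0,-1,0,0,0.1,0,0,0,-1,0,0,0.1,0,0,0,-1])

```text
t: 32.78
eef_pos: [0.493, 0.0342, 0.0671]
orientation: [0.769, 0.639, -0.001, -0.001]
ft_force: [-2.0, -0.0, -0.0]
width: 0.0171
gripper_force: 62.2
```

```bash
python3 - <<'E'
from h import *
st(); to(.588,-.320,.057)
E
```

```text
t 32.78 pos [0.493  0.0342 0.0671] yaw -10.54 tilt [-0.001  0.    -1.   ] w 0.0171 f [-2. -0. -0.] tq [0.04 0.41 0.01] j [0.02 0.09 2.14 0.   0.92 0.2 ]
units [  3.17 -11.81  -0.34]
```

Call:
apply_moves(commands=[0,0,0.3,0,0,0,-1,0,0,0.8,0,0,0,-1,0,0,1.8,0,0,0,-1,0.1,-0.4,2.5,0,0,0,-1,0.4,-1.5,2.5,0,0,0,-1,0.75,-2.8,2.5,0,0,0,-1,1.1,-4.1,2.5,0,0,0,-1,1.45,-5.4,2.5,0,0,0,-1,1.8,-6.7,2.5,0,0,0,-1,2.15,-8,2.5,0,0,0,-1,2.5,-9.3,2.5,0,0,0,-1,2.85,-10.6,2.5,0,0,0,-1,3.17,-11.81,2.3,0,0,0,-1,3.17,-11.81,1.8,0,0,0,-1,3.17,-11.81,1,0,0,0,-1,3.17,-11.81,0.3,0,0,0,-1,3.17,-11.81,-0.2,0,0,0,-1,3.17,-11.81,-0.32,0,0,0,-1,3.17,-11.81,-0.32,0,0,0,-1,3.17,-11.81,-0.32,0,0,0,-1])

```text
t: 34.45
eef_pos: [0.5886, -0.3202, 0.058]
orientation: [0.769, 0.639, 0.0, 0.0]
ft_force: [0.7, -0.6, 0.3]
width: 0.0169
gripper_force: 62.2
```

```bash
python3 - <<'E'
from h import *
st(); p,d,m=snap('side','s5.png'); to(.657,-.028,.18)
E
```

```text
t 34.45 pos [ 0.5886 -0.3202  0.058 ] yaw -10.51 tilt [ 0.001 -0.    -1.   ] w 0.0169 f [ 0.7 -0.6  0.3] tq [ 0.02 -0.02 -0.02] j [-0.54  0.4   1.76 -0.    0.98 -0.35]
units [2.28 9.74 4.06]
```

View pics/s5.png

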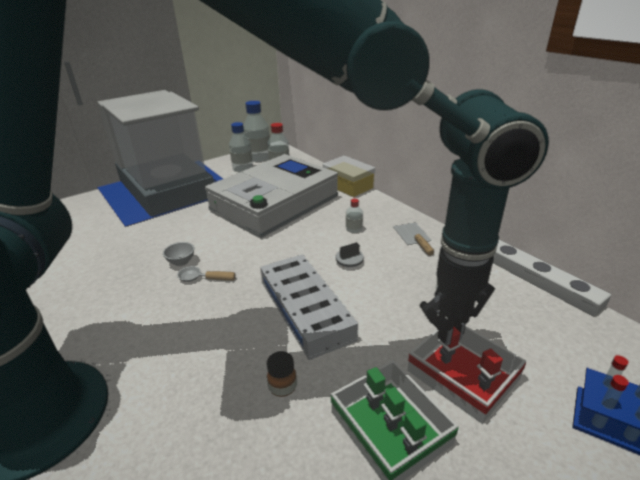

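Side view: all wells empty, three green stoppers stand in the green tray and the second red is in the red tray. The cup has been knocked and is now at (350,254). Releasing.

Call:
apply_moves(commands=[0,0,-0.06,0,0,0,-1,0,0,-0.06,0,0,0,-1,0,0,-0.06,0,0,0,-0.4,0,0,-0.06,0,0,0,-0.2,0,0,-0.06,0,0,0,0,0,0,0.1,0,0,0,0,0,0,0.6,0,0,0,0,0,0,1.6,0,0,0,0,0,0,2.8,0,0,0,0,0,0,4,0,0,0,0.5,0,0,4,0,0,0,0.5,0,0,4,0,0,0,0.5])

```text
t: 35.5
eef_pos: [0.5907, -0.3216, 0.1836]
orientation: [0.769, 0.639, 0.002, 0.004]
ft_force: [-0.1, -0.3, -0.0]
width: 0.0642
gripper_force: 0.0
```

```bash
cat > cup.py <<'E'
from h import *
p,d,m=snap('top'); V=p.max(2)
x0,y0=280,130; b=(V[y0:235,x0:420]<50).astype('uint8')
n,l,s,c=cv2.connectedComponentsWithStats(b)
for i in range(1,n):
    if s[i,4]<60: continue
    uv=np.argwhere(l==i)[:,::-1]+[x0,y0]; r=cv2.minAreaRect(uv.astype(np.float32)); o=onplane(m,cv2.boxPoints(r),.047)
    e=[np.linalg.norm(o[1]-o[0]),np.linalg.norm(o[2]-o[1])]; v=(o[1]-o[0]) if e[0]>e[1] else o[2]-o[1]
    print('bar',s[i,4],o.mean(0).round(4),np.round(e,4),'dir',np.degrees(np.arctan2(v[1],v[0])).round(1),'z',pts(m,c[i]+[x0,y0],[np.median(d[y0:235,x0:420][l==i])]).round(4))
# analyser: seat plate/slot & button, scale crops
pb=p[170:270,105:235]; cv2.imwrite('pics/seat.png',cv2.resize(pb,None,fx=6,fy=6,interpolation=cv2.INTER_CUBIC))
E
python3 - <<'E'
from h import *
st()
import scan, cup
E
```

```text
t 35.5 pos [ 0.5907 -0.3216  0.1836] yaw -10.52 tilt [ 0.008 -0.005 -1.   ] w 0.0642 f [-0.1 -0.3 -0. ] tq [ 0.07 -0.01 -0.05] j [-0.54  0.28  1.67  0.    1.18 -0.35]
r 109 [ 0.5891 -0.3173  0.0781] ztop 0.084
bar 133 [0.6457 0.0103 0.047 ] [0.0471 0.0139] dir -10.1 z [[0.6467 0.0105 0.0454]]
```

View pics/seat.png

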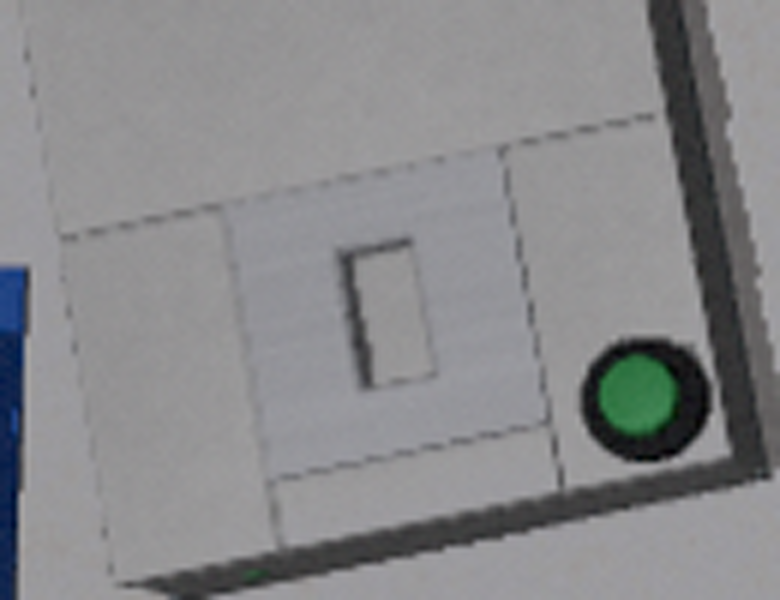

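Crop: plate corners (225,207), (503,150), (548,425), (272,480); slot corners (340,250), (410,240), (437,375), (365,388); button centre (640,395). Now the seat pose from these.

```bash
python3 - <<'E'
from h import *
p,d,m=snap('top')
f=lambda a:(np.array(a,float)+.5)/6-.5+[105,170]
for nm,a in (('plate',[(225,207),(503,150),(548,425),(272,480)]),('slot',[(340,250),(410,240),(437,375),(365,388)])):
    o=onplane(m,f(a),.08)
    x=(o[0]+o[1]-o[2]-o[3])/2; y=(o[0]+o[3]-o[1]-o[2])/2
    print(nm,o.mean(0).round(4),'x',np.linalg.norm(x).round(4),np.degrees(np.arctan2(x[1],x[0])).round(2),'y',np.linalg.norm(y).round(4),np.degrees(np.arctan2(-y[0],y[1])).round(2))
u=f([(388,314)]).round().astype(int)[0]
for w in ((0,0),(10,10),(-12,-10)): print(pts(m,[u+w],[np.median(d[u[1]+w[1]-1:u[1]+w[1]+2,u[0]+w[0]-1:u[0]+w[0]+2])]).round(4))
print('btn',onplane(m,f([(640,395)]),.1).round(4))
to(.6457,.0103,.15)
E
```

```text
plate [0.5883 0.3467 0.08  ] x 0.0991 10.71 y 0.0988 10.68
slot [0.5888 0.3463 0.08  ] x 0.0496 11.94 y 0.0252 8.4
[[0.5905 0.3506 0.0663]]
[[0.5667 0.3251 0.0807]]
[[0.6098 0.3723 0.0815]]
btn [[0.5558 0.2533 0.1   ]]
units [ 1.95 11.   -0.9 ]
```

Call:
apply_moves(commands=[1.93,11.03,-0.8,0,0,18.1,0.3,1.93,11.03,-0.8,0,0,18.1,0.3,1.93,11.03,-0.8,0,0,18.1,0.3,1.93,11.03,-0.8,0,0,18.1,0.3,1.93,11.03,-0.8,0,0,18.1,0.3,1.93,11.03,-0.8,0,0,18.1,0.3,1.93,11.03,-0.8,0,0,18.1,0.3,1.93,11.03,-0.8,0,0,18.1,0.3,1.93,11.03,-0.8,0,0,18.1,0.3,1.93,11.03,-0.8,0,0,18.1,0.3,1.93,11.03,-0.8,0,0,18.1,0.3,1.93,11.03,-0.8,0,0,18.1,0.3,1.93,11.03,-0.8,0,0,18.1,0.3,1.93,11.03,-0.8,0,0,18.1,0.3,1.93,11.03,-0.8,0,0,18.1,0.3,1.93,11.03,-0.8,0,0,18.1,0.3,1.93,11.03,-0.8,0,0,18.1,0.3,1.93,11.03,-0.8,0,0,18.1,0.3,1.93,11.03,-0.8,0,0,18.1,0.3])

```text
t: 37.23
eef_pos: [0.646, 0.0107, 0.1535]
orientation: [0.088, 0.996, -0.0, -0.0]
ft_force: [0.4, -0.6, -0.3]
width: 0.0553
gripper_force: 0.0
```

```bash
python3 - <<'E'
from h import *
st(); to(.6457,.0103,.027)
p,d,m=snap('wrist','w2.png')
E
```

```text
t 37.23 pos [0.646  0.0107 0.1535] yaw 79.94 tilt [-0. -0. -1.] w 0.0553 f [ 0.4 -0.6 -0.3] tq [-0.02 -0.01  0.04] j [-0.02  0.27  1.75 -0.    1.13 -1.42]
units [-0.01 -0.01 -4.22]
```

View pics/w2.png

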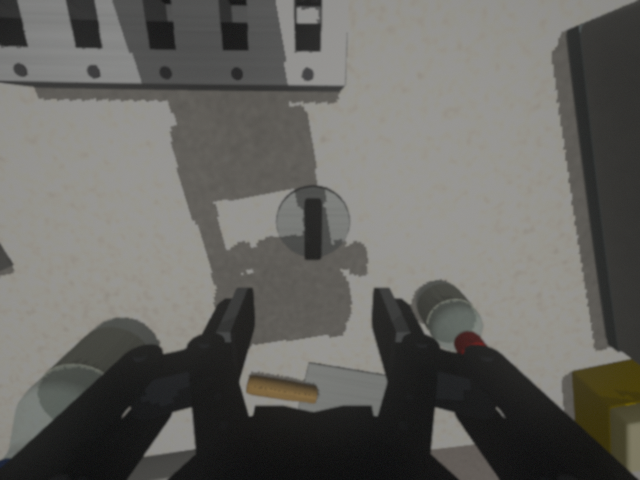

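Wrist view: the cup at (313,222) has its bar vertical in the image, centred between the fingertips and parallel to the pads. Gripping.

Call:
apply_moves(commands=[0,0,-1.2,0,0,0,0.3,0,0,-2.4,0,0,0,0.2,0,0,-3.5,0,0,0,0,0,0,-4.1,0,0,0,-0.2,0,0,-4.35,0,0,0,-0.2,0,0,-4.35,0,0,0,-0.2,0,0,-4.35,0,0,0,-1,0,0,-4.35,0,0,0,-1,0,0,-4.35,0,0,0,-1,0,0,-4.35,0,0,0,-1,0,0,-4.35,0,0,0,-1], force=60)

```text
t: 38.2
eef_pos: [0.6476, 0.0108, 0.0251]
orientation: [0.087, 0.996, 0.0, 0.002]
ft_force: [-0.6, -1.0, 3.7]
width: 0.0126
gripper_force: 61.6
```

```bash
python3 - <<'E'
from h import *
st(); to(.5885,.3466,.16)
E
```

```text
t 38.2 pos [0.6476 0.0108 0.0251] yaw 79.98 tilt [ 0.004 -0.    -1.   ] w 0.0126 f [-0.6 -1.   3.7] tq [ 0.01 -0.   -0.01] j [-0.02  0.4   1.83 -0.    0.9  -1.42]
units [-1.97 11.19  4.5 ]
```

Call:
apply_moves(commands=[0,0,0.3,0,0,0,-1,0,0,1,0,0,0,-1,0,0,2,0,0,0,-1,0,0,3,0,0,0,-1,0,0.2,4,0,0,0,-1,-0.15,1,4.4,0,0,0.3,-1,-0.35,2,4.4,0,0,0.7,-1,-0.53,3,4.4,0,0,1.1,-1,-0.7,4,4.4,0,0,1.5,-1,-0.9,5,4.4,0,0,1.9,-1,-1.05,6,4.4,0,0,2.3,-1,-1.23,7,4.4,0,0,2.7,-1,-1.4,8,4.4,0,0,3.1,-1,-1.6,9,4.4,0,0,3.5,-1,-1.75,10,4.4,0,0,3.9,-1,-1.9,10.9,4.4,0,0,4.14,-1,-1.93,11.19,4.4,0,0,4.14,-1,-1.93,11.19,4.4,0,0,4.14,-1,-1.93,11.19,4.4,0,0,4.14,-1,-1.93,11.19,4.4,0,0,4.14,-1])

```text
t: 39.87
eef_pos: [0.5881, 0.3451, 0.155]
orientation: [-0.093, 0.996, -0.001, -0.0]
ft_force: [0.2, 0.1, -1.8]
width: 0.0128
gripper_force: 60.8
```

```bash
python3 - <<'E'
from h import *
st(); to(.5885,.3466,.105)
p,d,m=snap('wrist','w3.png')
E
```

```text
t 39.87 pos [0.5881 0.3451 0.155 ] yaw 100.64 tilt [-0.    -0.001 -1.   ] w 0.0128 f [ 0.2  0.1 -1.8] tq [-0.01  0.01 -0.02] j [ 0.49  0.33  1.66 -0.    1.15 -1.26]
units [ 0.01  0.05 -1.67]
```

View pics/w3.png

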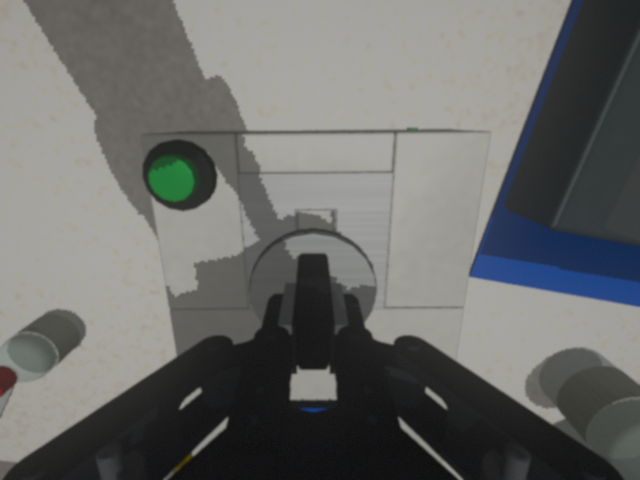

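Wrist view: cup held upright, disc spanning (250,285) to (376,285) with its edge at (313,230). The plate's near corners are (238,172) and (392,172), the far ones about (247,307) and (386,307), and the near end of the slot is (296,210) to (336,210). Measuring the offset.

```bash
python3 - <<'E'
from h import *
p,d,m=snap('wrist'); s=arm.state()
z=s['eef_pos'][2]-.0246+.019
print('disc',onplane(m,[(250,285),(376,285),(313,230)],z).round(4), 'tcp',s['eef_pos'].round(4))
o=onplane(m,[(238,172),(392,172),(386,307),(247,307)],.08); print('plate',o.round(4).tolist(),o.mean(0).round(4))
e=o[0]-o[1]; print('yaw y',np.degrees(np.arctan2(-e[0],e[1])), np.linalg.norm(e))
ux=np.array([np.cos(.1867),np.sin(.1867),0])
print('from near edge',(o[0]+o[1])/2+.05*ux)
q=onplane(m,[(296,210),(336,210)],.08); print('slot near end',q.round(4), q.mean(0)+.0245*ux)
E
```

```text
disc [[0.5897 0.314  0.1495]
 [0.5781 0.375  0.1495]
 [0.5559 0.3392 0.1495]] tcp [0.5884 0.3449 0.1551]
plate [[0.5481, 0.2883, 0.08], [0.5297, 0.3863, 0.08], [0.6268, 0.4076, 0.08], [0.6459, 0.3063, 0.08]] [0.5876 0.3471 0.08  ]
yaw y -169.34295878690799 0.09966291805731896
from near edge [0.58804099 0.34657173 0.08      ]
slot near end [[0.5661 0.3295 0.08  ]
 [0.5612 0.3559 0.08  ]] [0.58772169 0.34724565 0.08      ]
```

Call:
apply_moves(commands=[0.03,0.06,-0.5,0,0,0,-1,0.03,0.06,-1,0,0,0,-1,0.03,0.06,-1.4,0,0,0,-1,0.03,0.06,-1.55,0,0,0,-1,0.03,0.06,-1.65,0,0,0,-1,0.03,0.06,-1.72,0,0,0,-1,0.03,0.06,-1.78,0,0,0,-1,0.03,0.06,-1.82,0,0,0,-1,0.03,0.06,-1.82,0,0,0,-1])

```text
t: 40.72
eef_pos: [0.5893, 0.3485, 0.1009]
orientation: [-0.093, 0.996, 0.0, 0.0]
ft_force: [0.5, 0.1, -2.5]
width: 0.0127
gripper_force: 60.8
```

```bash
python3 - <<'E'
from h import *
st()
E
```

```text
t 40.72 pos [0.5893 0.3485 0.1009] yaw 100.68 tilt [ 0.001  0.    -1.   ] w 0.0127 f [ 0.5  0.1 -2.5] tq [-0.   -0.01  0.07] j [ 0.5   0.38  1.7  -0.    1.06 -1.26]
```

Call:
apply_moves(commands=[0,0,-0.06,0,0,0.2,-1,0,0,-0.12,0,0,0.3,-1,0,0,-0.18,0,0,0,-1,0,0,-0.22,0,0,-0.3,-1,0,0,-0.25,0,0,0,-1,0,0,-0.25,0,0,0,-1,0,0,-0.25,0,0,0,-1])

```text
t: 41.3
eef_pos: [0.5897, 0.3488, 0.0961]
orientation: [-0.093, 0.996, 0.0, 0.001]
ft_force: [-3.7, -1.9, 9.7]
width: 0.0129
gripper_force: 62.4
```

```bash
python3 - <<'E'
from h import *
st()
E
```

```text
t 41.3 pos [0.5897 0.3488 0.0961] yaw 100.71 tilt [ 0.002  0.001 -1.   ] w 0.0129 f [-3.7 -1.9  9.7] tq [-0.21  0.67  0.02] j [ 0.5   0.39  1.7   0.    1.05 -1.26]
```

Call:
apply_moves(commands=[-0.04,-0.02,0,0,0,0.3,-1,-0.04,-0.02,0,0,0,0.5,-1,-0.04,-0.02,0,0,0,0,-1,-0.04,-0.02,0,0,0,-0.5,-1,-0.04,-0.02,0,0,0,0,-1,-0.04,-0.02,0,0,0,0,-1])

```text
t: 41.8
eef_pos: [0.5896, 0.3489, 0.0962]
orientation: [-0.094, 0.996, 0.001, 0.002]
ft_force: [-1.3, -0.9, 7.1]
width: 0.0128
gripper_force: 61.9
```

```bash
python3 - <<'E'
from h import *
st()
E
```

```text
t 41.8 pos [0.5896 0.3489 0.0962] yaw 100.79 tilt [ 0.004  0.003 -1.   ] w 0.0128 f [-1.3 -0.9  7.1] tq [0.12 0.22 0.06] j [ 0.5   0.38  1.71  0.    1.05 -1.26]
```

Call:
apply_moves(commands=[-0.04,-0.02,0.08,0,0,0,-1,-0.04,-0.02,0.08,0,0,0,-0.5,-0.04,-0.02,0.08,0,0,0,-0.3,-0.04,-0.02,0.08,0,0,0,-0.1,-0.04,-0.02,0.08,0,0,0,0,-0.04,-0.02,0.5,0,0,0,0,-0.04,-0.02,1.5,0,0,0,0,-0.04,-0.02,2.5,0,0,0,0,-1.2,-3.2,3,0,0,0,-0.5,-1.2,-3.2,3,0,0,0,-1,-1.2,-3.2,3,0,0,0,-1,-1.2,-3.2,3,0,0,0,-1,-1.2,-3.2,3,0,0,0,-1])

```text
t: 42.88
eef_pos: [0.5521, 0.2511, 0.1845]
orientation: [-0.092, 0.996, 0.0, 0.001]
ft_force: [-0.5, 0.9, -0.1]
width: -0.0
gripper_force: 0.0
```

```bash
python3 - <<'E'
from h import *
st(); to(.5555,.2537,.12)
p,d,m=snap('wrist','w4.png')
vv,uu=np.mgrid[0:480:2,0:640:2]; q=pts(m,np.c_[uu.ravel(),vv.ravel()],d[::2,::2].ravel())
r=np.hypot(q[:,0]-.589,q[:,1]-.348)
for a,b,nm in ((0,.006,'bar'),(.014,.029,'disc'),(.036,.048,'plate')):
    k=(r>a)&(r<b)&(q[:,2]>.06)&(q[:,2]<.16); print(nm,k.sum(),np.median(q[k,2]).round(4) if k.any() else '')
k=(r>.014)&(r<.029)&(q[:,2]>.082)&(q[:,2]<.105)
if k.sum()>20:
    A=np.c_[q[k,:2]-[.589,.348],np.ones(k.sum())]; print('disc plane',np.linalg.lstsq(A,q[k,2],rcond=None)[0].round(4))
E
```

```text
t 42.88 pos [0.5521 0.2511 0.1845] yaw 100.58 tilt [ 0.002  0.001 -1.   ] w -0.0 f [-0.5  0.9 -0.1] tq [-0.01 -0.01  0.05] j [ 0.39  0.17  1.81  0.    1.16 -1.37]
units [ 0.11  0.09 -2.15]
bar 47 0.1177
disc 710 0.0903
plate 930 0.0798
disc plane [-0.0413 -0.014   0.0908]
```

View pics/w4.png

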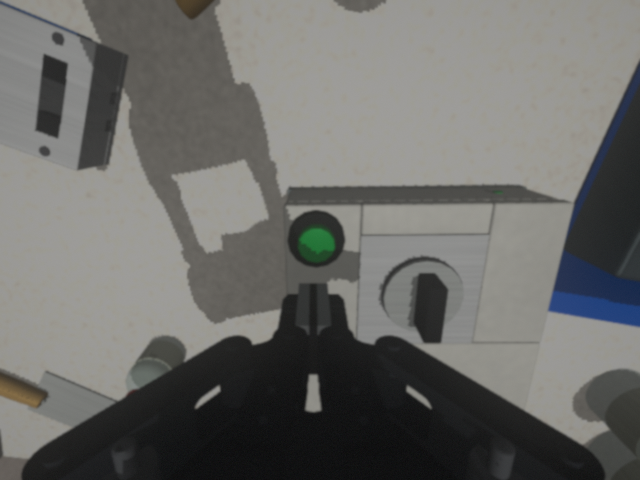

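Wrist view: the cup sits on the plate at (425,295), and the button is at (318,240). Checking level more carefully.

```bash
python3 - <<'E'
from h import *
for n in ('wrist','top','side'):
    p,d,m=snap(n); vv,uu=np.mgrid[0:480,0:640]; q=pts(m,np.c_[uu.ravel(),vv.ravel()],d.ravel())
    for nm,c,z0 in (('disc',(.5884,.347),.09),('plate',(.5884,.347),.08)):
        w=q[:,:2]-c; r=np.hypot(*w.T); a=.1867
        bx=np.abs(-np.sin(a)*w[:,0]+np.cos(a)*w[:,1])
        k=(np.abs(q[:,2]-z0)<.004)&((r<.029)&(bx>.011) if nm=='disc' else (r>.037)&(r<.048))
        if k.sum()<10: continue
        for _ in range(4):
            A=np.c_[w,np.ones(len(w))]; s=np.linalg.lstsq(A[k],q[k,2],rcond=None)[0]; k=k&(np.abs(A@s-q[:,2])<.0015)
        print(n,nm,k.sum(),s.round(4))
E
```

```text
wrist disc 1458 [0.0024 0.0013 0.0899]
wrist plate 3413 [-0.0009 -0.0007  0.0799]
top plate 87 [ 0.0232 -0.0246  0.0807]
side disc 39 [0.0155 0.028  0.0906]
side plate 120 [0.0003 0.0008 0.0802]
```

Cup is home and level (disc top 10 mm above the plate, slopes ≈0). Press the start button.

Call:
apply_moves(commands=[0.11,0.09,-0.8,0,0,0,-1,0.11,0.09,-1.7,0,0,0,-1,0.11,0.09,-2.3,0,0,0,-1,0.11,0.09,-2.6,0,0,0,-1,0.11,0.09,-2.75,0,0,0,-1,0.11,0.09,-2.9,0,0,0,-1,0.11,0.09,-3,0,0,0,-1,0.11,0.09,-3.1,0,0,0,-1,0.11,0.09,-3.15,0,0,0,-1,0.11,0.09,-3.15,0,0,0,-1,0.11,0.09,-3.15,0,0,0,-1])

```text
t: 44.0
eef_pos: [0.555, 0.2551, 0.0956]
orientation: [-0.093, 0.996, 0.0, -0.0]
ft_force: [-16.8, -6.9, 32.6]
width: -0.0002
gripper_force: 15.9
```

```bash
python3 - <<'E'
from h import *
st()
E
```

```text
t 44.0 pos [0.555  0.2551 0.0956] yaw 100.7 tilt [-0.     0.001 -1.   ] w -0.0002 f [-16.8  -6.9  32.6] tq [-0.93  2.95  0.03] j [ 0.39  0.26  1.87  0.    1.01 -1.37]
```

Bottomed out (33 N ≫ 5 N). Lift off.

Call:
apply_moves(commands=[0,0,0.3,0,0,0,-1,0,0,1,0,0,0,-1,0,0,2,0,0,0,-1,0,-0.5,3.2,0,0,0,-1,-0.5,-1.7,4,0,0,0,0,-1,-3,4.5,0,0,0,0,-1.5,-4,4.5,0,0,0,0,-1.5,-4,4.5,0,0,0,0,-1.5,-4,4.5,0,0,0,0,-1.5,-4,4.5,0,0,0,0])

```text
t: 44.83
eef_pos: [0.511, 0.1348, 0.2246]
orientation: [-0.093, 0.996, 0.0, 0.001]
ft_force: [0.4, -0.2, -0.6]
width: 0.0424
gripper_force: 0.0
```

```bash
python3 - <<'E'
from h import *
st(); p,d,m=snap('top','end.png'); import scan
E
```

```text
t 44.83 pos [0.511  0.1348 0.2246] yaw 100.64 tilt [ 0.003  0.001 -1.   ] w 0.0424 f [ 0.4 -0.2 -0.6] tq [-0.    0.    0.01] j [ 0.21 -0.01  1.92  0.    1.23 -1.55]
g 111 [ 0.431  -0.3097  0.0773] ztop 1.289
g 110 [ 0.4271 -0.3527  0.0778] ztop 1.289
g 100 [ 0.4227 -0.3954  0.0777] ztop 0.083
r 120 [ 0.5952 -0.3906  0.0771] ztop 1.289
r 119 [ 0.5894 -0.3174  0.0774] ztop 0.083
r 23 [ 0.5573 -0.2879  0.0323] ztop 0.039
```

View pics/end.png

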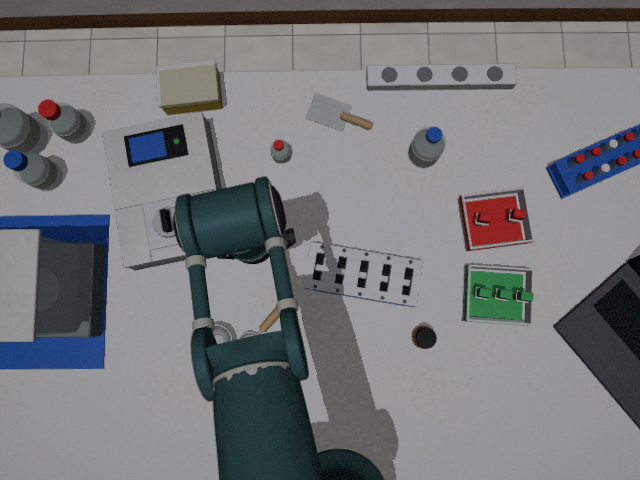

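Final view: both trays are filled correctly at (497,293) and (497,218), the cup is seated at (163,222), and the bystanders have not moved. Handing in.

```bash
python3 -c "
from plant import arm
print(arm.hand_in())"
```

```text
the job is handed in; nothing more can be done
None
```

The job is done and handed in at about 45 s: three green and two red stoppers are standing in their own trays, the reference cup measures fully home and level in the seat, the start button was then pressed to its stop, and the gripper holds nothing.

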